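# Pack the finished flower bottles by shape

## Robot

A 6-joint arm with a two-finger parallel gripper is mounted at the origin on the work surface. World frame = base frame: x ahead of the robot, y to its left, z up, the work surface at z = 0. Lengths are in m, angles in rad, forces in N, time in s.
With the tool pointing down it reaches from about 0.35 to 0.775 m from the base axis. Payload 5.5 kg.
Tool frame: the origin (TCP) lies on the mounting face of the last link; the fingertips stand 173 mm ahead of it and the grasp point (between the pads) lies 155 mm ahead of it; z points along the fingers, y is the direction in which the jaws open and shut (so a half turn about z gives the same grasp; the last joint's range is limited). The gripper opens to 85 mm and grips with 20 to 120 N. Pads are 22 mm wide; open, the fingers measure 114 mm over their backs; the gripper's body (76 mm by 85 mm) begins 54 mm behind the grasp point. The pads swing forward as they close: fully open they stand 13 mm farther back than shut.
Start: joints at [1.025, 0.313, 0.046, 1.304, 0, 1.431], TCP at [0.227, 0.528, 0.405] pointing down, gripper open.
Joint ranges: [-2.76, 2.76], [-0.86, 1.69], [-1.03, 1.26], [-2.2, 2.34], [-1.47, 1.5], [-3.14, 3.14]. Speed limits (rad/s): [2.57, 2.57, 3.14, 3.14, 3.14, 3.14].

## Interface

Orientations are given as a unit quaternion [w, x, y, z].
In Python, from workcell import get_state, eyes, env gives the robot as it stands. The module is installed in compiled form; this text tells all that it offers.
- The arm moves only by the tool carry_out, never from a script. Its argument "motion" is a list of rows, each an object of numbers: "jaw": the opening, from -1 (shut) to 1 (fully open); "tx", "ty", "tz": the shift along the tool's x, y, z in cm; "wx", "wy", "wz": the turn, a rotation vector about the tool's x, y, z in degrees. In form: [{"jaw": .., "tx": .., "ty": .., "tz": .., "wx": .., "wy": .., "wz": ..}, ...]. A call has 1 to 20 rows; each row shifts and turns the commanded pose from where the row before left it, along the tool's axes as they then stand; what a row does not reach is not made up. A row lasts 1/8 s, in which the tool goes at most 62.5 mm and 10.7 degrees, less where a joint would pass 70% of its speed; a pose out of reach is approached as far as the arm can. A call with a gripper value outside its range is refused whole. The fingers move at their own pace and stop on an object; "force" is the grip in N (left out, the last holds). Time passes only in rows, so rows that do not move let the fingers close. It gives the time, the measured TCP pose, the force and the opening at its end, in the units of the state.
- get_state(): the state, without advancing time (a new reading comes with each control period).
- eyes.read_camera(name): name is "scene" or "side" or "wrist"; returns the picture (480x640x3 uint8, blue, green, red); there is no depth.
- eyes.calibration(name): a dict with "K" (3x3 intrinsics, pixels), "camera_from_world" (4x4, takes a point from world to camera coordinates). Camera axes: x right, y up, looking along -z (the intrinsics and any distortion apply to the point x, -y, -z); pixel columns grow to the right and rows downward; lengths in m; the calibration is good to about 2 mm. A picture is of the moment at which its call begins: read the wrist's pose just before it. calibration takes no time and is no camera call; for the wrist camera it gives the pose at the moment of the call.
- env.hand_in(): hands the job in, once; it reports no verdict.
The state is a dict: "clock": time; "joint_pos": joint angles; "qvel": joint speeds; "tau": joint torques, N m; "tcp_pos": TCP position; "orientation": TCP orientation; "wrist_force": force on the tool from outside, world axes, zero at the start; "ft_torque": the same for the moment, N m; "finger_gap": finger opening in m.
Only numpy, scipy, OpenCV 4.12 (cv2) and the standard library are available. Lean on these libraries where they do the work, as an engineer would, in place of code of your own. Each camera call takes 0.05 s, during which the arm holds its last target.

## Task

The flower-bottle class is over: pack the four finished bottles still standing on the table at the robot's side of the cartons. Stand each one upright in a free cell of the divided carton that already holds a bottle of the same shape. Set them down, do not drop them, knock no bottle over, and leave the bottles that are already packed standing in their cartons.

Things in the scene. Friction and masses are not known exactly. Their poses are not given: they have to be found in the camera images.
- slim_a_center (a point): Slim round bottle, 34 mm diameter, 120 mm tall; clear glass, dried flowers inside. On top a round aluminium screw cap, 28 mm diameter, 20 mm high, over a neck 22 mm thick, 8 mm long. The point is on its upright z axis half-way up, 60 mm above the foot and below the cap's top. Loose on the table on the robot's side of the cartons, to be packed; 0.1 to 0.23 kg.
- slim_b_center (a point): Slim round bottle, 34 mm diameter, 120 mm tall; clear glass, dried flowers inside. On top a round aluminium screw cap, 28 mm diameter, 20 mm high, over a neck 22 mm thick, 8 mm long. The point is on its upright z axis half-way up, 60 mm above the foot and below the cap's top. Loose on the table on the robot's side of the cartons, to be packed; 0.1 to 0.23 kg.
- square_center (a point): Square bottle, body 46 x 46 mm (sides along its x, y), 108 mm tall; clear glass, dried flowers inside. On top a round aluminium screw cap, 28 mm diameter, 20 mm high, over a neck 22 mm thick, 8 mm long. The point is on its upright z axis half-way up, 54 mm above the foot and below the cap's top. Loose on the table on the robot's side of the cartons, to be packed; 0.1 to 0.23 kg.
- globe_center (a point): Squat ball-shaped bottle, 56 mm at its widest, 84 mm tall; clear glass, dried flowers inside. On top a round aluminium screw cap, 28 mm diameter, 20 mm high, over a neck 22 mm thick, 8 mm long. The point is on its upright z axis half-way up, 42 mm above the foot and below the cap's top. Loose on the table on the robot's side of the cartons, to be packed; 0.1 to 0.23 kg.
- packed_slim_center (a point): Already packed. Slim round bottle, 34 mm diameter, 120 mm tall; clear glass, dried flowers inside. On top a round aluminium screw cap, 28 mm diameter, 20 mm high, over a neck 22 mm thick, 8 mm long. The point is on its upright z axis half-way up, 60 mm above the foot and below the cap's top. Loose in the cell of carton_slim at x = +37.5, y = +37.5 mm of its frame.
- packed_square_center (a point): Already packed. Square bottle, body 46 x 46 mm (sides along its x, y), 108 mm tall; clear glass, dried flowers inside. On top a round aluminium screw cap, 28 mm diameter, 20 mm high, over a neck 22 mm thick, 8 mm long. The point is on its upright z axis half-way up, 54 mm above the foot and below the cap's top. Loose in the cell of carton_square at x = +37.5, y = -37.5 mm of its frame.
- packed_globe_center (a point): Already packed. Squat ball-shaped bottle, 56 mm at its widest, 84 mm tall; clear glass, dried flowers inside. On top a round aluminium screw cap, 28 mm diameter, 20 mm high, over a neck 22 mm thick, 8 mm long. The point is on its upright z axis half-way up, 42 mm above the foot and below the cap's top. Loose in the cell of carton_globe at x = -37.5, y = +37.5 mm of its frame.
- carton_slim: Open kraft cardboard carton, 153 x 153 mm, 45 mm high, fixed; all three look alike, this one already holds one slim bottle. Floor, walls and cross divider (39 mm high) 3 mm thick. Four cells, 72 x 72 mm, centred at x = +-37.5, y = +-37.5 mm; three are free. Origin: centre of its underside on the table; x, y along its sides, z up.
- carton_square: Open kraft cardboard carton, 153 x 153 mm, 45 mm high, fixed; all three look alike, this one already holds one square bottle. Floor, walls and cross divider (39 mm high) 3 mm thick. Four cells, 72 x 72 mm, centred at x = +-37.5, y = +-37.5 mm; three are free. Origin: centre of its underside on the table; x, y along its sides, z up.
- carton_globe: Open kraft cardboard carton, 153 x 153 mm, 45 mm high, fixed; all three look alike, this one already holds one ball-shaped bottle. Floor, walls and cross divider (39 mm high) 3 mm thick. Four cells, 72 x 72 mm, centred at x = +-37.5, y = +-37.5 mm; three are free. Origin: centre of its underside on the table; x, y along its sides, z up.

How it is judged:
By the outcome, as a careful person would: the job done as asked, in the order asked, and still so for the second after the job is handed in, with the robot touching nothing.
It also fails if it takes over 122 s, if anything falls off the work surface, if the arm or the gripper's body presses on something with over 40 N, if the wrist force passes 120 N, or if a joint passes its speed limit or range.

## Working session

There is one attempt and no reset: what is moved stays moved. The work goes in short steps, Python scripts to look and compute and a tool call to move; the robot and the scene stay as the last step left them, time stands still between calls to the robot, and variables do not carry over. Pictures are saved under pics/ and viewed, and the job is handed in when it is done.

Besides the shell and the picture viewer there is one more tool, called after ">>>" by a JSON object that holds its "op" and its "data". carry_out: Moves the arm, as the interface text tells. Its arguments: {"type":"object","properties":{"motion":{"type":"array"},"force":{"type":"number"}},"required":["motion"]}

```bash
mkdir -p pics; python3 - <<'E'
from workcell import get_state, eyes, env
import cv2
s=get_state();print(s)
for n in ["scene","side","wrist"]:
    c=eyes.calibration(n);print(n,c)
    cv2.imwrite(f"pics/{n}0.png",eyes.read_camera(n))
E
```

```text
{'clock': 0.0, 'joint_pos': array([1.02541015e+00, 3.13997327e-01, 4.49303037e-02, 1.30358862e+00,
       4.69005161e-05, 1.43115629e+00]), 'qvel': array([ 0.00112151, -0.00195278,  0.00140696, -0.00154278,  0.0008393 ,
        0.00012323]), 'tau': array([ 1.81907129e-03, -4.80622673e+01,  2.98535514e+01,  1.93609967e-02,
       -2.44218645e-04,  3.51280008e-06]), 'tcp_pos': array([0.22686959, 0.52812299, 0.40379042]), 'orientation': array([-3.34318441e-04,  2.01484240e-01,  9.79491315e-01, -8.67781020e-04]), 'wrist_force': array([ 0.17251972, -0.25769268, -0.47216035]), 'ft_torque': array([-0.04380603,  0.04098702, -0.04824614]), 'finger_gap': 0.0855275074548453}
scene {'K': array([[510.68567378,   0.        , 314.31605655],
       [  0.        , 510.68567378, 237.86929572],
       [  0.        ,   0.        ,   1.        ]]), 'camera_from_world': array([[-0.38926612,  0.92105983, -0.01098545,  0.20875873],
       [-0.55206371, -0.22373784,  0.80322291,  0.2643871 ],
       [ 0.73735849,  0.31873214,  0.59557726, -1.65011689],
       [ 0.        ,  0.        ,  0.        ,  1.      
[... 269 characters left out ...]
97757,  0.51733148,  0.82962495, -0.18780839],
       [-0.32184831, -0.76467411,  0.55828951, -1.28412734],
       [ 0.        ,  0.        ,  0.        ,  1.        ]])}
wrist {'K': array([[391.46744479,   0.        , 323.62863097],
       [  0.        , 391.46744479, 240.86236099],
       [  0.        ,   0.        ,   1.        ]]), 'camera_from_world': array([[ 3.95692387e-01,  9.18382849e-01, -6.90626245e-04,
        -5.73391126e-01],
       [-8.79618414e-01,  3.78774038e-01, -2.87752801e-01,
         3.64866102e-02],
       [-2.64005646e-01,  1.14469080e-01,  9.57704468e-01,
        -3.78819424e-01],
       [ 0.00000000e+00,  0.00000000e+00,  0.00000000e+00,
         1.00000000e+00]])}
```

View pics/scene0.png

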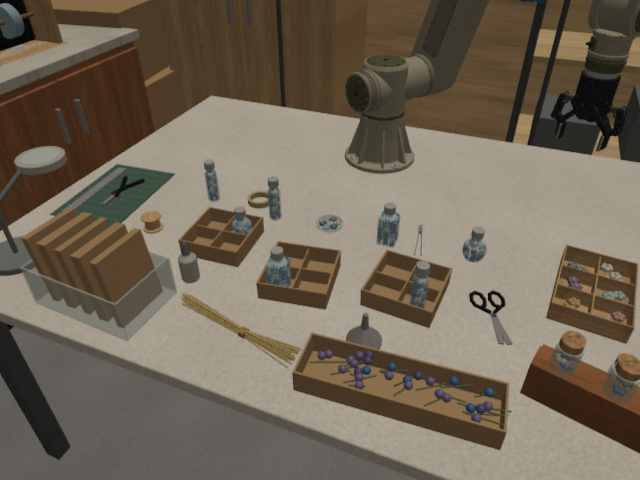

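View pics/side0.png

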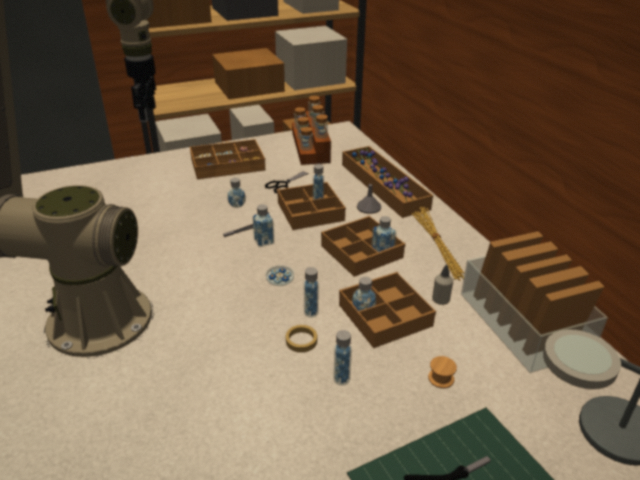

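View pics/wrist0.png

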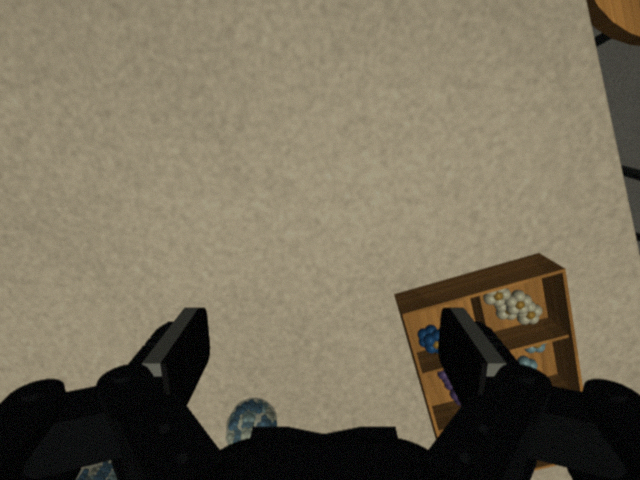

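The scene view has the loose slim bottles at (211,180) and (274,198), the square at (388,225) and the globe at (474,245). The cartons are globe at (223,235), square at (300,273) and slim at (407,287). I'll enlarge these next.

```bash
python3 - <<'E'
import cv2,numpy as np
def crop(n,x,y,w,h,k,out):
    im=cv2.imread(f"pics/{n}0.png")[y:y+h,x:x+w]
    im=cv2.resize(im,None,fx=k,fy=k,interpolation=cv2.INTER_CUBIC)
    for i in range(0,w,10):
        if (x+i)%20==0:
            cv2.line(im,(i*k,0),(i*k,5),(0,0,255),1);cv2.putText(im,str(x+i),(i*k,14),0,.35,(0,0,255),1)
    for j in range(0,h):
        if (y+j)%20==0:
            cv2.line(im,(0,j*k),(5,j*k),(0,0,255),1);cv2.putText(im,str(y+j),(0,j*k+4),0,.35,(0,0,255),1)
    cv2.imwrite(f"pics/{out}.png",im)
crop("scene",170,150,190,160,4,"s_left")
crop("scene",340,190,160,140,5,"s_right")
crop("side",210,150,200,130,4,"d_top")
crop("side",270,250,180,150,4,"d_bot")
E
```

```text
(no output)
```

View pics/s_left.png

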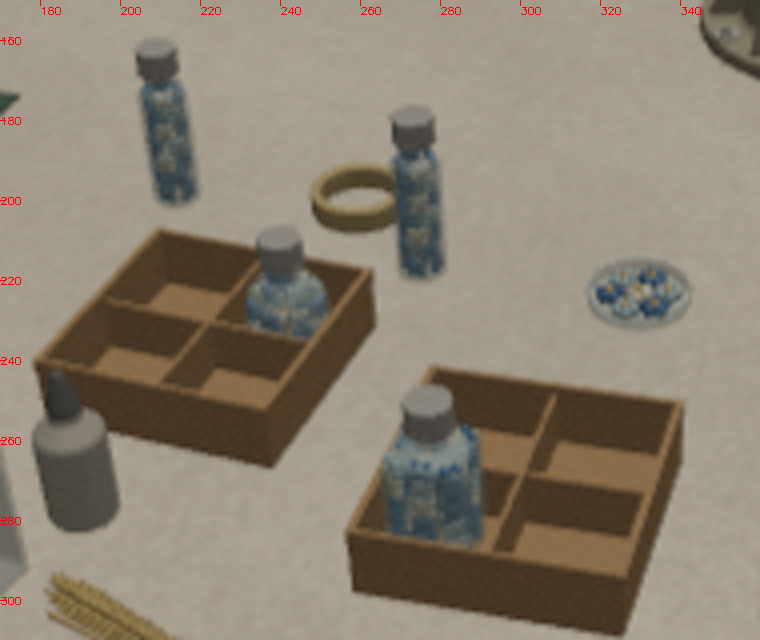

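View pics/s_right.png

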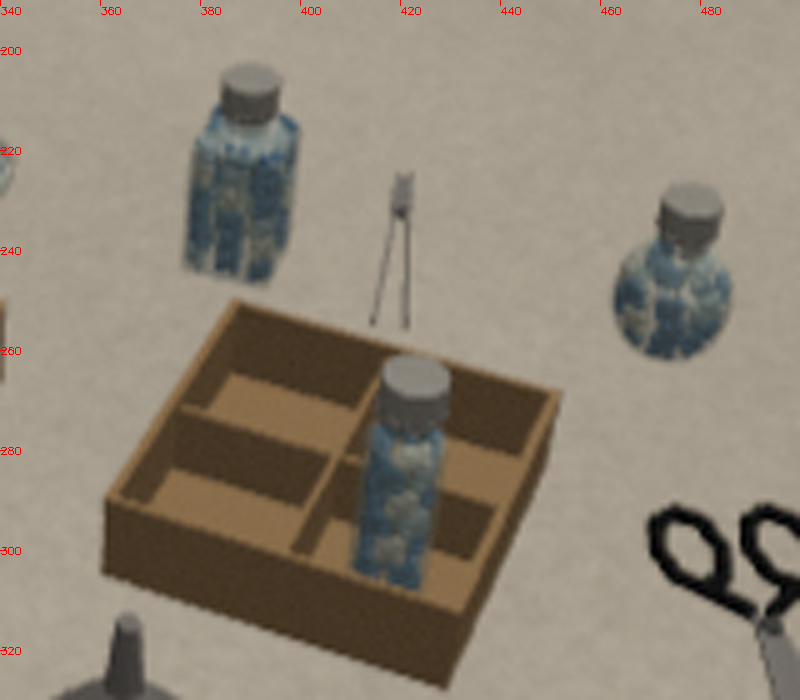

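View pics/d_top.png

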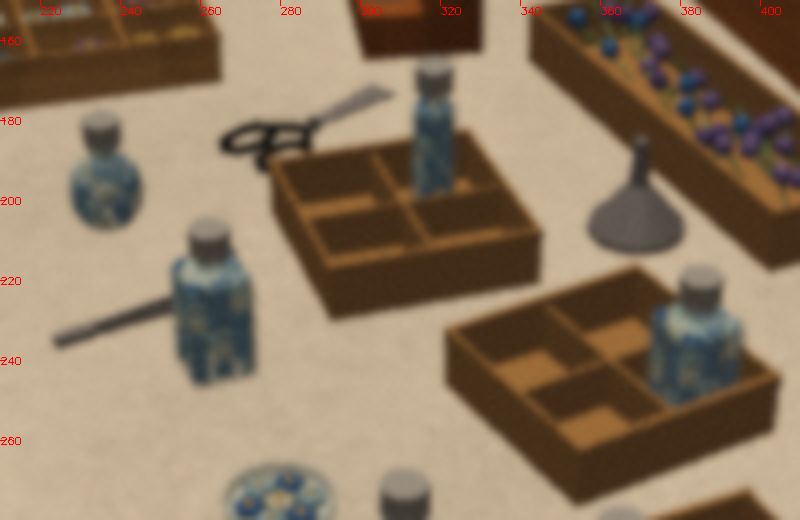

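View pics/d_bot.png

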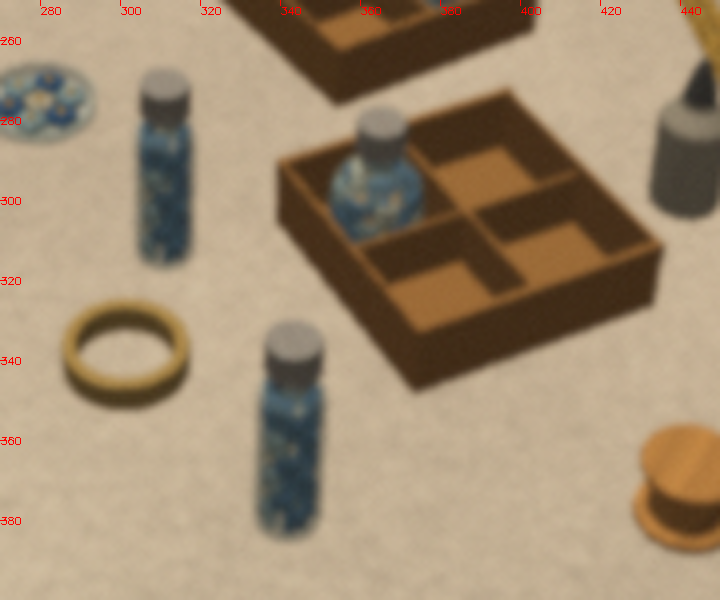

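```bash
cat > m.py <<'E'
import numpy as np
from scipy.optimize import least_squares
from workcell import eyes
C={n:eyes.calibration(n) for n in("scene","side")}
def proj(n,P):
    P=np.atleast_2d(P);c=C[n];T=c["camera_from_world"]
    q=P@T[:3,:3].T+T[:3,3];q=q*[1,-1,-1];u=q@c["K"].T
    return u[:,:2]/u[:,2:]
def orig(l,x0,y0,k): return (np.array(l,float)+.5)/k-.5+[x0,y0]
def atz(n,uv,z):
    f=lambda p:(proj(n,[p[0],p[1],z])-uv).ravel()
    return least_squares(f,[.5,0]).x
E
cat > fit.py <<'E'
from m import *
S=lambda l:orig(l,170,150,4);R=lambda l:orig(l,340,190,5);T=lambda l:orig(l,210,150,4);B=lambda l:orig(l,270,250,4)
b={"slimL":(S([157,48]),B([294,338]),.12),"slimR":(S([413,117]),B([165,82]),.12),"square":(R([251,78]),T([209,231]),.108),"globe":(R([691,197]),T([101,120]),.084),
"pglobe":(S([280,238]),B([382,122]),.087),"psquare":(S([429,400]),T([701,279]),.111),"pslim":(R([416,371]),T([433,70]),.123)}
for k,(a,c,z) in b.items():
    f=lambda p:np.r_[(proj("scene",p)-a).ravel(),(proj("side",p)-c).ravel()]
    r=least_squares(f,[.5,0,.1]);print(k,"tri",r.x.round(4),"res",r.fun.round(1),"z-known",atz("scene",a,z).round(4),atz("side",c,z).round(4), "r",np.hypot(*r.x[:2]).round(3))
ca={"cslim":(R([[236,299],[562,392],[465,613],[105,497]]),R([[446,690],[101,574]]),T([[273,156],[468,131],[541,233],[328,266]]),T([[333,320],[541,284]])),
"csquare":(S([[432,366],[684,401],[628,577],[347,533]]),S([[622,636],[353,591]]),T([[446,331],[635,266],[780,376],[577,451]]),T([[577,505],[774,432]])),
"cglobe":(S([[159,229],[374,270],[270,410],[36,361]]),S([[272,467],[43,415]]),B([[278,163],[510,90],[663,246],[416,333]]),B([[416,392],[654,305]]))}
h=.0765
for k,(a,ab,c,cb) in ca.items():
    obs={"scene":[(p,.045) for p in a]+[(p,0) for p in ab],"side":[(p,.045) for p in c]+[(p,0) for p in cb]}
    cen=np.mean([atz("scene",p,.045) for p in a],0); e=atz("scene",a[1],.045)-atz("scene",a[0],.045)
    y0=np.arctan2(e[1],e[0]); y0=(y0+np.pi/4)%(np.pi/2)-np.pi/4
    def f(p,full=False):
        c_,s_=np.cos(p[2]),np.sin(p[2]);o=[]
        for n,l in obs.items():
            for uv,z in l:
                d=proj(n,[[p[0]+c_*i*h-s_*j*h,p[1]+s_*i*h+c_*j*h,z] for i in(-1,1) for j in(-1,1)])-uv
                o.append(d[np.argmin((d**2).sum(1))])
        return np.ravel(o)
    r=least_squares(f,[*cen,y0]);x=r.x
    print(k,x[:2].round(4),"yaw",np.degrees(x[2]).round(1),"rms",np.sqrt(np.mean(r.fun**2)).round(2),"max",abs(r.fun).max().round(1))
    c_,s_=np.cos(x[2]),np.sin(x[2])
    for i in(-1,1):
        for j in(-1,1):
            q=x[:2]+.0375*np.array([c_*i-s_*j,s_*i+c_*j]);print("   cell",i,j,q.round(4),"r",np.hypot(*q).round(3))
for uv in T([[193,385],[255,375],[176,348]]): print("sq foot side",atz("side",uv,0).round(4))
for uv in R([[184,268],[265,285],[290,245]]): print("sq foot scene",atz("scene",uv,0).round(4))
E
python3 fit.py
```

```text
slimL tri [ 0.4209 -0.3564  0.1184] res [ 0.3 -0.2  0.2  0.1] z-known [ 0.4245 -0.3549] [ 0.4199 -0.3575] r 0.552
slimR tri [ 0.4391 -0.1536  0.1183] res [ 0.4 -0.2  0.3  0.2] z-known [ 0.4432 -0.1525] [ 0.4379 -0.1548] r 0.465
square tri [0.4286 0.152  0.1052] res [ 0. -0.  0.  0.] z-known [0.4329 0.153 ] [0.4273 0.1478] r 0.455
globe tri [0.4158 0.3601 0.0825] res [ 0. -0.  0.  0.] z-known [0.4181 0.3601] [0.4151 0.3577] r 0.55
pglobe tri [ 0.5514 -0.1909  0.085 ] res [ 0.3 -0.2  0.3  0.1] z-known [ 0.5549 -0.1895] [ 0.5499 -0.1924] r 0.584
psquare tri [ 0.6893 -0.0201  0.1081] res [ 0.1 -0.1  0.1  0.1] z-known [ 0.6929 -0.0184] [ 0.6868 -0.0235] r 0.69
pslim tri [0.6348 0.2784 0.1197] res [-0.2  0.2 -0.2 -0.2] z-known [0.6383 0.2792] [0.6325 0.2711] r 0.693
cslim [0.6008 0.2464] yaw -4.4 rms 0.55 max 1.3
   cell -1 -1 [0.5606 0.2119] r 0.599
   cell -1 1 [0.5663 0.2867] r 0.635
   cell 1 -1 [0.6354 0.2062] r 0.668
   cell 1 1 [0.6411 0.281 ] r 0.7
csquare [0.6481 0.0139] yaw 8.9 rms 0.66 max 1.1
   cell -1 -1 [ 0.6168 -0.029 ] r 0.617
   cell -1 1 [0.6053 0.0452] r 0.607
   cell 1 -1 [ 0.6909 -0.0174] r 0.691
   cell 1 1 [0.6794 0.0567] r 0.682
cglobe [ 0.5882 -0.2253] yaw 3.6 rms 0.65 max 1.2
   cell -1 -1 [ 0.5531 -0.2651] r 0.613
   cell -1 1 [ 0.5484 -0.1902] r 0.58
   cell 1 -1 [ 0.628  -0.2603] r 0.68
   cell 1 1 [ 0.6232 -0.1855] r 0.65
sq foot side [0.4081 0.1386]
sq foot side [0.4493 0.1342]
sq foot side [0.4108 0.1839]
sq foot scene [0.4496 0.1319]
sq foot scene [0.4479 0.1731]
sq foot scene [0.4111 0.1757]
```

>>> {"op": "carry_out", "data": {"motion": [{"wz":-7.8},{"wz":-7.8},{"wz":-7.7},{"tx":-3.8,"ty":-3.4},{"tx":-3.8,"ty":-3.4},{"tx":-3.8,"ty":-3.4},{"tx":-3.8,"ty":-3.4},{"tx":-3.8,"ty":-3.3},{"tx":0}], "force": 40}}

```text
invalid input at $.motion[0]: expected keys jaw, tx, ty, tz, wx, wy, wz
```

```bash
cat >> m.py <<'E'
from workcell import get_state
from scipy.spatial.transform import Rotation as Ro
def st(): 
    s=get_state();q=s["orientation"];R=Ro.from_quat([*q[1:],q[0]]).as_matrix()
    return s,R
def go(x,y,z):
    s,R=st();d=np.array([x,y,z])-s["tcp_pos"]
    print("t",round(s["clock"],2),"tcp",s["tcp_pos"].round(4),"ax_y",R[:,1].round(3),"ax_z",R[:,2].round(3),"gap",round(s["finger_gap"],4),"F",s["wrist_force"].round(1))
    print("to go tool cm",(R.T@d*100).round(2))
E
python3 - <<'E'
from m import *
import cv2
go(.4165,.359,.404)
c=eyes.calibration("wrist");C["wrist"]=c
T=c["camera_from_world"];print("cam at",(-T[:3,:3].T@T[:3,3]).round(3))
cv2.imwrite("pics/w1.png",eyes.read_camera("wrist"))
print(proj("wrist",[[.4165,.359,.084],[.4165,.359,0]]))
E
```

```text
t 0.15 tcp [0.2269 0.5282 0.404 ] ax_y [ 0.395  0.919 -0.001] ax_z [-0.001 -0.001 -1.   ] gap 0.0854 F [-0.4 -0.2 -1.1]
to go tool cm [-2.41e+01 -8.06e+00  1.00e-02]
cam at [0.159 0.556 0.373]
[[239.37941145 473.20878335]
 [254.54823743 410.3321199 ]]
```

View pics/w1.png

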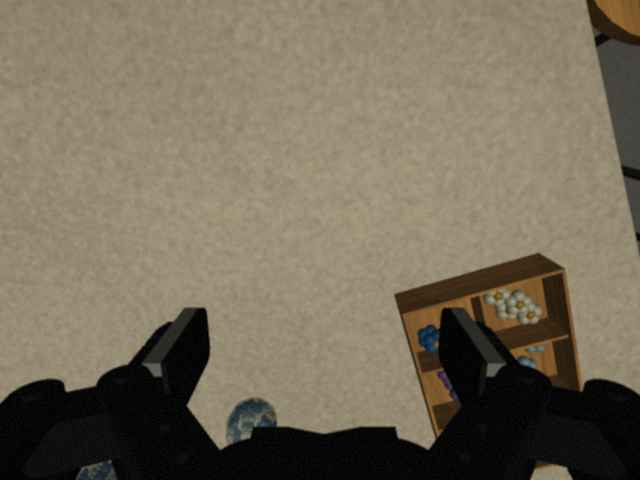

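>>> {"op": "carry_out", "data": {"motion": [{"jaw":1,"tx":0,"ty":0,"tz":0,"wx":0,"wy":0,"wz":-7.8},{"jaw":1,"tx":0,"ty":0,"tz":0,"wx":0,"wy":0,"wz":-7.8},{"jaw":1,"tx":0,"ty":0,"tz":0,"wx":0,"wy":0,"wz":-7.7},{"jaw":1,"tx":-3.8,"ty":-3.4,"tz":0,"wx":0,"wy":0,"wz":0},{"jaw":1,"tx":-3.8,"ty":-3.4,"tz":0,"wx":0,"wy":0,"wz":0},{"jaw":1,"tx":-3.8,"ty":-3.4,"tz":0,"wx":0,"wy":0,"wz":0},{"jaw":1,"tx":-3.8,"ty":-3.4,"tz":0,"wx":0,"wy":0,"wz":0},{"jaw":1,"tx":-3.8,"ty":-3.3,"tz":0,"wx":0,"wy":0,"wz":0},{"jaw":1,"tx":0,"ty":0,"tz":0,"wx":0,"wy":0,"wz":0}], "force": 40}}

```text
clock: 1.32
tcp_pos: [0.4195, 0.3573, 0.4043]
orientation: [0.0, 0.002, 1.0, -0.0]
wrist_force: [-0.1, -0.7, 0.2]
finger_gap: 0.0854
```

```bash
python3 - <<'E'
from m import *
import cv2
go(.4165,.359,.404)
c=eyes.calibration("wrist");C["wrist"]=c
T=c["camera_from_world"];print("cam at",(-T[:3,:3].T@T[:3,3]).round(3))
cv2.imwrite("pics/w2.png",eyes.read_camera("wrist"))
print(proj("wrist",[[.4165,.359,.084],[.4165,.359,0]]))
E
```

```text
t 1.32 tcp [0.4195 0.3573 0.4043] ax_y [ 0.004  1.    -0.   ] ax_z [ 0. -0. -1.] gap 0.0854 F [-0.1 -0.7  0.2]
to go tool cm [0.3  0.16 0.03]
cam at [0.346 0.357 0.373]
[[326.97188578 220.25506747]
 [326.27118842 199.5418197 ]]
```

View pics/w2.png

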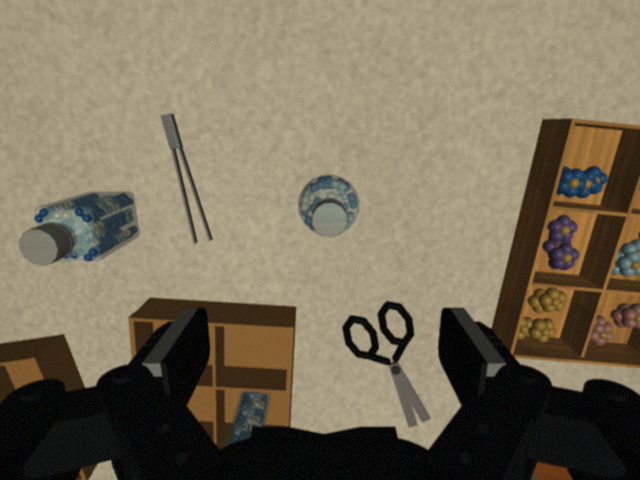

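The wrist view shows the globe's cap centre at about (330,217), close to the predicted (327,220), and the square bottle's cap at about (41,244).

```bash
python3 - <<'E'
from m import *
c=eyes.calibration("wrist");C["wrist"]=c
print(atz("wrist",[330,217.5],.084),atz("wrist",[41,244],.108))
print(atz("wrist",[330,217.5],.084))
E
```

```text
[0.4128312  0.36239285] [0.42570627 0.15698215]
[0.4128312  0.36239285]
```

>>> {"op": "carry_out", "data": {"motion": [{"jaw":0.2,"tx":0.45,"ty":0.32,"tz":3,"wx":0,"wy":0,"wz":0},{"jaw":0.2,"tx":0,"ty":0,"tz":4,"wx":0,"wy":0,"wz":0},{"jaw":0.2,"tx":0,"ty":0,"tz":4,"wx":0,"wy":0,"wz":0},{"jaw":0.2,"tx":0,"ty":0,"tz":3,"wx":0,"wy":0,"wz":0},{"jaw":0.2,"tx":0,"ty":0,"tz":2,"wx":0,"wy":0,"wz":0},{"jaw":0.2,"tx":0,"ty":0,"tz":1.4,"wx":0,"wy":0,"wz":0},{"jaw":0.2,"tx":0,"ty":0,"tz":0,"wx":0,"wy":0,"wz":0},{"jaw":0.2,"tx":0,"ty":0,"tz":0,"wx":0,"wy":0,"wz":0}], "force": 40}}

```text
clock: 2.38
tcp_pos: [0.4128, 0.3632, 0.2315]
orientation: [0.001, -0.001, 1.0, 0.0]
wrist_force: [-0.5, 0.3, 0.2]
finger_gap: 0.0517
```

```bash
python3 - <<'E'
from m import *
import cv2
go(.415,.3605,.230)
cv2.imwrite("pics/w3.png",eyes.read_camera("wrist"))
E
```

```text
t 2.38 tcp [0.4128 0.3632 0.2315] ax_y [-0.001  1.     0.001] ax_z [ 0.001  0.001 -1.   ] gap 0.0517 F [-0.5  0.3  0.2]
to go tool cm [-0.22 -0.27  0.15]
```

View pics/w3.png

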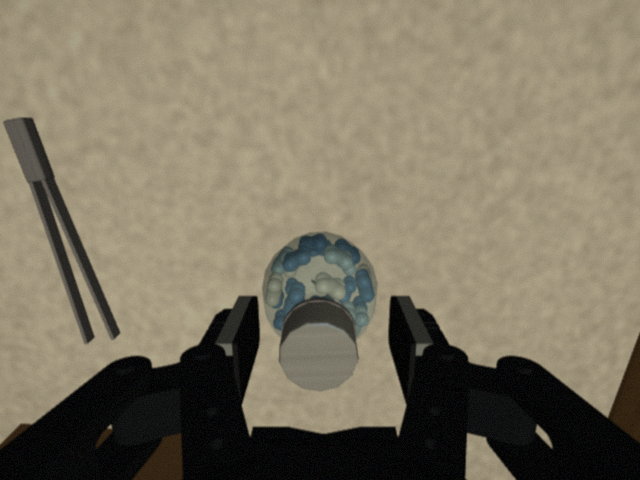

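```bash
python3 - <<'E'
from m import *
c=eyes.calibration("wrist");C["wrist"]=c
s,R=st();p=s["tcp_pos"]
for d in(.147,.155,.173): print(d,proj("wrist",p+R[:,2]*d))
print(atz("wrist",[319,357],.084))
E
```

```text
0.147 [[326.01564426 351.03340041]]
0.155 [[325.87747803 338.55817989]]
0.173 [[325.61582427 314.93309946]]
[0.41595878 0.36092245]
```

>>> {"op": "carry_out", "data": {"motion": [{"jaw":0.2,"tx":-0.25,"ty":-0.2,"tz":0.1,"wx":0,"wy":0,"wz":0},{"jaw":-0.2,"tx":0,"ty":0,"tz":0,"wx":0,"wy":0,"wz":0},{"jaw":-1,"tx":0,"ty":0,"tz":0,"wx":0,"wy":0,"wz":0},{"jaw":-1,"tx":0,"ty":0,"tz":0,"wx":0,"wy":0,"wz":0},{"jaw":-1,"tx":0,"ty":0,"tz":0,"wx":0,"wy":0,"wz":0},{"jaw":-1,"tx":0,"ty":0,"tz":0,"wx":0,"wy":0,"wz":0}], "force": 40}}

```text
clock: 3.18
tcp_pos: [0.4154, 0.3608, 0.2302]
orientation: [0.0, -0.0, 1.0, 0.0]
wrist_force: [-0.4, 0.1, 5.7]
finger_gap: 0.027
```

>>> {"op": "carry_out", "data": {"motion": [{"jaw":-1,"tx":0,"ty":0,"tz":-0.5,"wx":0,"wy":0,"wz":0},{"jaw":-1,"tx":0,"ty":0,"tz":-2,"wx":0,"wy":0,"wz":0}]}}

```text
clock: 3.42
tcp_pos: [0.4142, 0.3601, 0.2532]
orientation: [-0.002, -0.0, 1.0, -0.001]
wrist_force: [0.8, -0.6, -1.2]
finger_gap: 0.0267
```

```bash
python3 - <<'E'
from m import *
import cv2
go(.415,.3605,.230)
cv2.imwrite("pics/w4.png",eyes.read_camera("wrist"))
E
```

```text
t 3.42 tcp [0.4142 0.3601 0.2532] ax_y [-0.001  1.    -0.002] ax_z [-0.004 -0.002 -1.   ] gap 0.0267 F [ 0.8 -0.6 -1.2]
to go tool cm [-0.09  0.04  2.32]
```

View pics/w4.png

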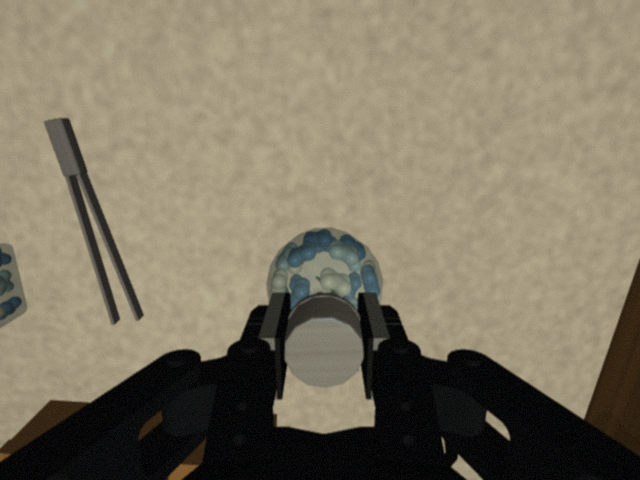

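Grip holds (gap 26.7 mm) and the bottle is lifted. Next I carry it over its carton's far free cell.

>>> {"op": "carry_out", "data": {"motion": [{"jaw":-1,"tx":0,"ty":0,"tz":-4.3,"wx":0,"wy":0,"wz":0},{"jaw":-1,"tx":0,"ty":0,"tz":-4.7,"wx":0,"wy":0,"wz":0},{"jaw":-1,"tx":0,"ty":0,"tz":-4,"wx":0,"wy":0,"wz":0},{"jaw":-1,"tx":-0.8,"ty":-2.4,"tz":0,"wx":0,"wy":0,"wz":0},{"jaw":-1,"tx":-1.65,"ty":-4.8,"tz":0,"wx":0,"wy":0,"wz":0},{"jaw":-1,"tx":-1.65,"ty":-4.8,"tz":0,"wx":0,"wy":0,"wz":0},{"jaw":-1,"tx":-1.65,"ty":-4.8,"tz":0,"wx":0,"wy":0,"wz":0},{"jaw":-1,"tx":-1.65,"ty":-4.8,"tz":0,"wx":0,"wy":0,"wz":0},{"jaw":-1,"tx":-1.65,"ty":-4.8,"tz":0,"wx":0,"wy":0,"wz":0},{"jaw":-1,"tx":-1.65,"ty":-4.8,"tz":0,"wx":0,"wy":0,"wz":0},{"jaw":-1,"tx":-1.65,"ty":-4.8,"tz":0,"wx":0,"wy":0,"wz":0},{"jaw":-1,"tx":-1.65,"ty":-4.8,"tz":0,"wx":0,"wy":0,"wz":0},{"jaw":-1,"tx":-1.65,"ty":-4.8,"tz":0,"wx":0,"wy":0,"wz":0},{"jaw":-1,"tx":-1.65,"ty":-4.8,"tz":0,"wx":0,"wy":0,"wz":0},{"jaw":-1,"tx":-1.65,"ty":-4.8,"tz":0,"wx":0,"wy":0,"wz":0},{"jaw":-1,"tx":-1.65,"ty":-4.8,"tz":0,"wx":0,"wy":0,"wz":0},{"jaw":-1,"tx":-0.8,"ty":-2.0,"tz":0,"wx":0,"wy":0,"wz":0},{"jaw":-1,"tx":0,"ty":0,"tz":0,"wx":0,"wy":0,"wz":0},{"jaw":-1,"tx":0,"ty":0,"tz":0,"wx":0,"wy":0,"wz":0}]}}

```text
clock: 5.85
tcp_pos: [0.6294, -0.2584, 0.3839]
orientation: [-0.001, -0.001, 1.0, 0.001]
wrist_force: [-0.0, -0.0, -1.9]
finger_gap: 0.0264
```

```bash
python3 - <<'E'
from m import *
import cv2
go(.628,-.2603,.2345)
c=eyes.calibration("wrist");C["wrist"]=c
im=eyes.read_camera("wrist")
# overlay predicted carton rim
def rim(x,y,yaw,col):
    a=np.radians(yaw);h=.0765
    P=[[x+np.cos(a)*i-np.sin(a)*j,y+np.sin(a)*i+np.cos(a)*j,.045] for i,j in((-h,-h),(h,-h),(h,h),(-h,h))]
    cv2.polyline(im,[proj("wrist",P).round().astype(int)],True,col,1)
rim(.5882,-.2253,3.6,(0,0,255));rim(.6481,.0139,8.9,(0,255,0))
cv2.imwrite("pics/w5.png",im)
E
```

```text
t 5.85 tcp [ 0.6294 -0.2584  0.3839] ax_y [-0.001  1.     0.001] ax_z [-0.001  0.001 -1.   ] gap 0.0264 F [-0.  -0.  -1.9]
to go tool cm [ 0.12 -0.21 14.94]Traceback (most recent call last):
  File "<stdin>", line 11, in <module>
  File "<stdin>", line 10, in rim
AttributeError: module 'cv2' has no attribute 'polyline'
```

```bash
cat >> m.py <<'E'
import cv2
def look(out,cams=("wrist",),draw=True):
    for n in cams:
        if n=="wrist": C["wrist"]=eyes.calibration("wrist")
        im=eyes.read_camera(n).copy()
        cv2.imwrite(f"pics/{out}_{n}_raw.png",im)
        if draw:
          for x,y,yaw,col in((.5882,-.2253,3.6,(0,0,255)),(.6481,.0139,8.9,(0,255,0)),(.6008,.2464,-4.4,(255,0,255))):
            a=np.radians(yaw)
            for h,z in((.0765,.045),):
                P=np.array([[x+np.cos(a)*i-np.sin(a)*j,y+np.sin(a)*i+np.cos(a)*j,z] for i,j in((-h,-h),(h,-h),(h,h),(-h,h))])
                T=C[n]["camera_from_world"]
                if ((P@T[:3,:3].T+T[:3,3])[:,2]<-.03).all(): cv2.polylines(im,[proj(n,P).round().astype(int).reshape(-1,1,2)],True,col,1)
        cv2.imwrite(f"pics/{out}_{n}.png",im)
E
python3 -c "
from m import *
look('a5')"
```

```text
(no output)
```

View pics/a5_wrist.png

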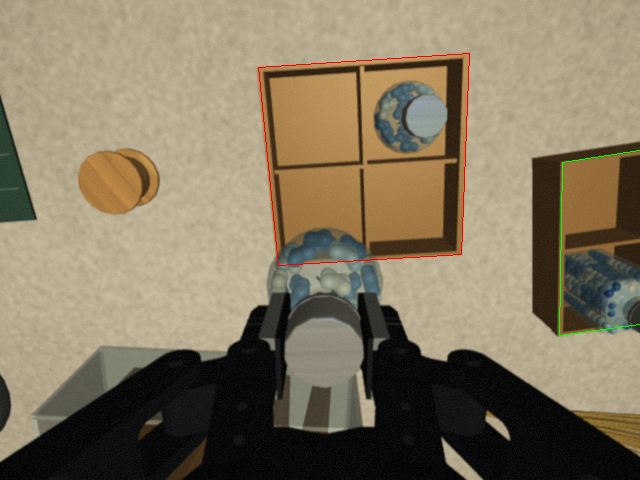

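The predicted rim (red) fits the carton within 2 px. I'm lowering the globe.

>>> {"op": "carry_out", "data": {"motion": [{"jaw":-1,"tx":0.1,"ty":-0.2,"tz":2,"wx":0,"wy":0,"wz":0},{"jaw":-1,"tx":0,"ty":0,"tz":3,"wx":0,"wy":0,"wz":0},{"jaw":-1,"tx":0,"ty":0,"tz":3,"wx":0,"wy":0,"wz":0},{"jaw":-1,"tx":0,"ty":0,"tz":2.5,"wx":0,"wy":0,"wz":0},{"jaw":-1,"tx":0,"ty":0,"tz":2,"wx":0,"wy":0,"wz":0},{"jaw":-1,"tx":0,"ty":0,"tz":1.2,"wx":0,"wy":0,"wz":0},{"jaw":-1,"tx":0,"ty":0,"tz":0.5,"wx":0,"wy":0,"wz":0},{"jaw":-1,"tx":0,"ty":0,"tz":0.2,"wx":0,"wy":0,"wz":0},{"jaw":-1,"tx":0,"ty":0,"tz":0,"wx":0,"wy":0,"wz":0},{"jaw":-1,"tx":0,"ty":0,"tz":0,"wx":0,"wy":0,"wz":0}]}}

```text
clock: 7.2
tcp_pos: [0.6289, -0.2613, 0.2414]
orientation: [0.001, -0.0, 1.0, -0.0]
wrist_force: [-0.1, -0.3, -1.7]
finger_gap: 0.0265
```

```bash
python3 -c "
from m import *
go(.628,-.2603,.2335)
look('a6',('wrist',),False)"
```

```text
t 7.2 tcp [ 0.6289 -0.2613  0.2414] ax_y [-0.001  1.    -0.   ] ax_z [ 0.001 -0.    -1.   ] gap 0.0265 F [-0.1 -0.3 -1.7]
to go tool cm [0.09 0.1  0.79]
```

View pics/a6_wrist.png

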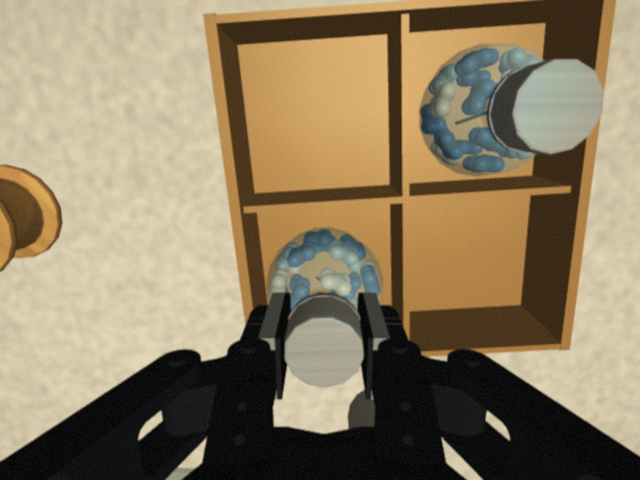

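The globe is centred in its cell. I'm lowering it the last few mm slowly.

>>> {"op": "carry_out", "data": {"motion": [{"jaw":-1,"tx":0,"ty":0,"tz":0.3,"wx":0,"wy":0,"wz":0},{"jaw":-1,"tx":0,"ty":0,"tz":0.2,"wx":0,"wy":0,"wz":0},{"jaw":-1,"tx":0,"ty":0,"tz":0.15,"wx":0,"wy":0,"wz":0},{"jaw":-1,"tx":0,"ty":0,"tz":0.1,"wx":0,"wy":0,"wz":0},{"jaw":-1,"tx":0,"ty":0,"tz":0,"wx":0,"wy":0,"wz":0}]}}

```text
clock: 7.88
tcp_pos: [0.6287, -0.2611, 0.2333]
orientation: [0.0, -0.0, 1.0, 0.0]
wrist_force: [-0.9, 0.9, -1.1]
finger_gap: 0.0271
```

>>> {"op": "carry_out", "data": {"motion": [{"jaw":-1,"tx":0,"ty":0,"tz":0.1,"wx":0,"wy":0,"wz":0},{"jaw":-1,"tx":0,"ty":0,"tz":0,"wx":0,"wy":0,"wz":0}]}}

```text
clock: 8.12
tcp_pos: [0.6289, -0.2611, 0.2332]
orientation: [0.001, -0.001, 1.0, -0.0]
wrist_force: [-1.4, 1.3, 5.9]
finger_gap: 0.0267
```

>>> {"op": "carry_out", "data": {"motion": [{"jaw":-0.2,"tx":0,"ty":0,"tz":0,"wx":0,"wy":0,"wz":0},{"jaw":0,"tx":0,"ty":0,"tz":0,"wx":0,"wy":0,"wz":0},{"jaw":0,"tx":0,"ty":0,"tz":0,"wx":0,"wy":0,"wz":0},{"jaw":0,"tx":0,"ty":0,"tz":-1,"wx":0,"wy":0,"wz":0},{"jaw":0,"tx":0,"ty":0,"tz":-3,"wx":0,"wy":0,"wz":0},{"jaw":0,"tx":0,"ty":0,"tz":-4.5,"wx":0,"wy":0,"wz":0},{"jaw":0,"tx":0,"ty":0,"tz":-4.5,"wx":0,"wy":0,"wz":0},{"jaw":0.2,"tx":0,"ty":0,"tz":-4,"wx":0,"wy":0,"wz":0},{"jaw":0.2,"tx":4,"ty":-1.8,"tz":0,"wx":0,"wy":0,"wz":0},{"jaw":0.2,"tx":4.5,"ty":-2.1,"tz":0,"wx":0,"wy":0,"wz":0},{"jaw":0.2,"tx":4.5,"ty":-2.1,"tz":0,"wx":0,"wy":0,"wz":0},{"jaw":0.2,"tx":4.5,"ty":-2,"tz":0,"wx":0,"wy":0,"wz":0},{"jaw":0.2,"tx":3.2,"ty":-1.5,"tz":0,"wx":0,"wy":0,"wz":0},{"jaw":0.2,"tx":0,"ty":0,"tz":0,"wx":0,"wy":0,"wz":0},{"jaw":0.2,"tx":0,"ty":0,"tz":0,"wx":0,"wy":0,"wz":0}]}}

```text
clock: 10.0
tcp_pos: [0.422, -0.3564, 0.4029]
orientation: [0.001, -0.0, 1.0, -0.0]
wrist_force: [-0.4, 0.0, -0.5]
finger_gap: 0.0513
```

```bash
python3 -c "
from m import *
go(.422,-.356,.269)
look('a7',('wrist',))
print(proj('wrist',[.422,-.356,.12]))"
```

```text
t 10.0 tcp [ 0.422  -0.3564  0.4029] ax_y [-0.001  1.    -0.001] ax_z [ 0.001 -0.001 -1.   ] gap 0.0513 F [-0.4  0.  -0.5]
to go tool cm [ 0.02  0.04 13.39]
[[325.56168053 237.6030524 ]]
```

View pics/a7_wrist.png

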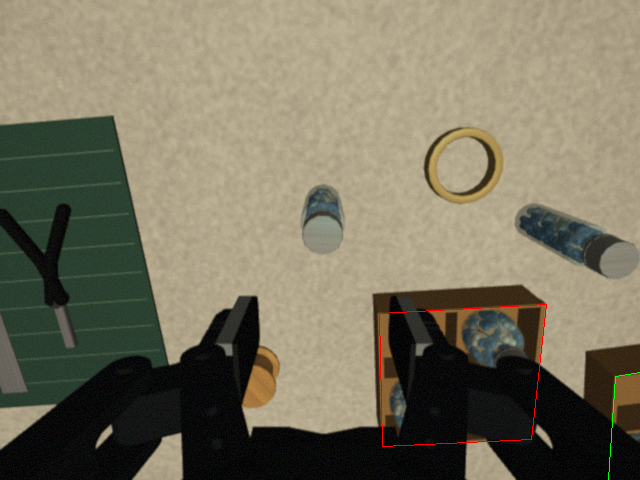

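The slim bottle's cap is at (323,234), within 4 px of the prediction. I'm descending on it.

>>> {"op": "carry_out", "data": {"motion": [{"jaw":0.2,"tx":0.1,"ty":-0.05,"tz":3,"wx":0,"wy":0,"wz":0},{"jaw":0.2,"tx":0,"ty":0,"tz":4,"wx":0,"wy":0,"wz":0},{"jaw":0.2,"tx":0,"ty":0,"tz":3,"wx":0,"wy":0,"wz":0},{"jaw":0.2,"tx":0,"ty":0,"tz":2,"wx":0,"wy":0,"wz":0},{"jaw":0.2,"tx":0,"ty":0,"tz":1.3,"wx":0,"wy":0,"wz":0},{"jaw":0.2,"tx":0,"ty":0,"tz":0,"wx":0,"wy":0,"wz":0},{"jaw":0.2,"tx":0,"ty":0,"tz":0,"wx":0,"wy":0,"wz":0}]}}

```text
clock: 10.92
tcp_pos: [0.4213, -0.357, 0.27]
orientation: [0.0, -0.001, 1.0, -0.0]
wrist_force: [-0.1, -0.5, 0.3]
finger_gap: 0.0513
```

```bash
python3 -c "
from m import *
go(.421,-.357,.2695)
look('a8',('wrist',),False)
print(proj('wrist',[.421,-.357,.12]))"
```

```text
t 10.93 tcp [ 0.4213 -0.357   0.27  ] ax_y [-0.001  1.    -0.001] ax_z [ 0.001 -0.001 -1.   ] gap 0.0513 F [-0.1 -0.5  0.3]
to go tool cm [ 0.03 -0.    0.05]
[[326.31395073 344.98647786]]
```

View pics/a8_wrist.png

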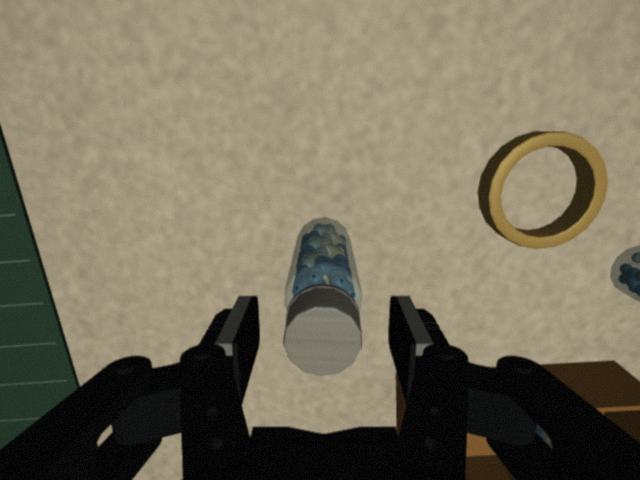

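>>> {"op": "carry_out", "data": {"motion": [{"jaw":-0.2,"tx":0,"ty":0,"tz":0,"wx":0,"wy":0,"wz":0},{"jaw":-1,"tx":0,"ty":0,"tz":0,"wx":0,"wy":0,"wz":0},{"jaw":-1,"tx":0,"ty":0,"tz":0,"wx":0,"wy":0,"wz":0},{"jaw":-1,"tx":0,"ty":0,"tz":0,"wx":0,"wy":0,"wz":0},{"jaw":-1,"tx":0,"ty":0,"tz":0,"wx":0,"wy":0,"wz":0}]}}

```text
clock: 11.6
tcp_pos: [0.421, -0.3571, 0.2701]
orientation: [0.001, -0.0, 1.0, -0.001]
wrist_force: [-0.8, 0.4, 5.7]
finger_gap: 0.027
```

>>> {"op": "carry_out", "data": {"motion": [{"jaw":-1,"tx":0,"ty":0,"tz":-1,"wx":0,"wy":0,"wz":0},{"jaw":-1,"tx":0,"ty":0,"tz":-3.5,"wx":0,"wy":0,"wz":0},{"jaw":-1,"tx":0,"ty":0,"tz":-4.5,"wx":0,"wy":0,"wz":0},{"jaw":-1,"tx":0,"ty":0,"tz":-4,"wx":0,"wy":0,"wz":0},{"jaw":-1,"tx":0,"ty":0,"tz":-2,"wx":0,"wy":0,"wz":0},{"jaw":-1,"tx":0,"ty":0,"tz":0,"wx":0,"wy":0,"wz":0}]}}

```text
clock: 12.35
tcp_pos: [0.4209, -0.357, 0.4208]
orientation: [0.001, -0.0, 1.0, -0.001]
wrist_force: [-0.3, -0.2, -2.0]
finger_gap: 0.0264
```

```bash
python3 -c "
from m import *
go(.5606,.2119,.273)
look('a9',('wrist',),False)"
```

```text
t 12.35 tcp [ 0.4209 -0.357   0.4208] ax_y [-0.001  1.    -0.002] ax_z [ 0.002 -0.002 -1.   ] gap 0.0264 F [-0.3 -0.2 -2. ]
to go tool cm [-13.98  56.91  14.69]
```

View pics/a9_wrist.png

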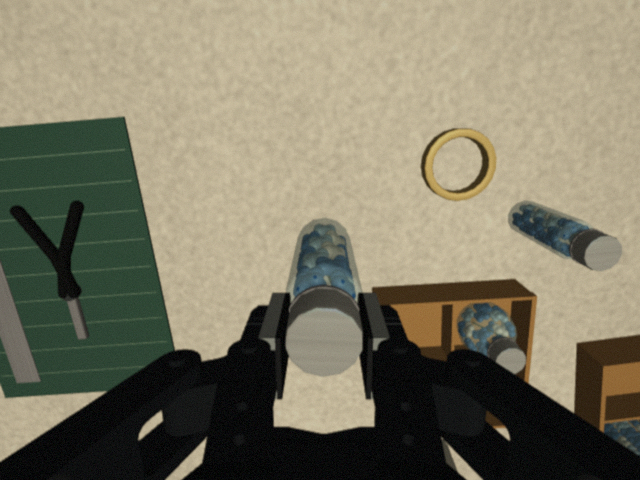

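>>> {"op": "carry_out", "data": {"motion": [{"jaw":-1,"tx":-0.6,"ty":2.4,"tz":0,"wx":0,"wy":0,"wz":0},{"jaw":-1,"tx":-1.16,"ty":4.7,"tz":0,"wx":0,"wy":0,"wz":0},{"jaw":-1,"tx":-1.16,"ty":4.7,"tz":0,"wx":0,"wy":0,"wz":0},{"jaw":-1,"tx":-1.16,"ty":4.7,"tz":0,"wx":0,"wy":0,"wz":0},{"jaw":-1,"tx":-1.16,"ty":4.7,"tz":0,"wx":0,"wy":0,"wz":0},{"jaw":-1,"tx":-1.16,"ty":4.7,"tz":0,"wx":0,"wy":0,"wz":0},{"jaw":-1,"tx":-1.16,"ty":4.7,"tz":0,"wx":0,"wy":0,"wz":0},{"jaw":-1,"tx":-1.16,"ty":4.7,"tz":0,"wx":0,"wy":0,"wz":0},{"jaw":-1,"tx":-1.16,"ty":4.7,"tz":0,"wx":0,"wy":0,"wz":0},{"jaw":-1,"tx":-1.16,"ty":4.7,"tz":0,"wx":0,"wy":0,"wz":0},{"jaw":-1,"tx":-1.16,"ty":4.7,"tz":0,"wx":0,"wy":0,"wz":0},{"jaw":-1,"tx":-1.16,"ty":4.7,"tz":0,"wx":0,"wy":0,"wz":0},{"jaw":-1,"tx":-0.64,"ty":2.8,"tz":0,"wx":0,"wy":0,"wz":0},{"jaw":-1,"tx":0,"ty":0,"tz":0,"wx":0,"wy":0,"wz":0},{"jaw":-1,"tx":0,"ty":0,"tz":0,"wx":0,"wy":0,"wz":0}]}}

```text
clock: 14.28
tcp_pos: [0.5599, 0.212, 0.4176]
orientation: [-0.001, -0.001, 1.0, -0.0]
wrist_force: [1.0, -0.2, -1.7]
finger_gap: 0.0267
```

```bash
python3 -c "
from m import *
go(.5606,.2119,.273)
look('a10',('wrist',))"
```

```text
t 14.28 tcp [0.5599 0.212  0.4176] ax_y [-0.001  1.    -0.001] ax_z [-0.003 -0.001 -1.   ] gap 0.0267 F [ 1.  -0.2 -1.7]
to go tool cm [-0.11 -0.   14.46]
```

View pics/a10_wrist.png

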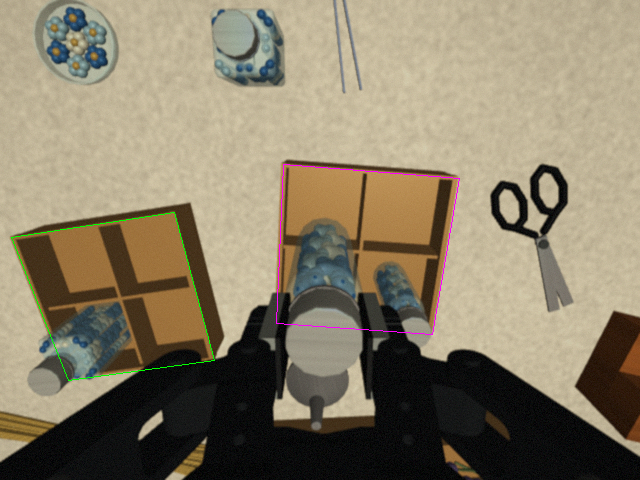

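Overlay fits; lowering.

>>> {"op": "carry_out", "data": {"motion": [{"jaw":-1,"tx":-0.1,"ty":0,"tz":2,"wx":0,"wy":0,"wz":0},{"jaw":-1,"tx":0,"ty":0,"tz":3,"wx":0,"wy":0,"wz":0},{"jaw":-1,"tx":0,"ty":0,"tz":3,"wx":0,"wy":0,"wz":0},{"jaw":-1,"tx":0,"ty":0,"tz":2.5,"wx":0,"wy":0,"wz":0},{"jaw":-1,"tx":0,"ty":0,"tz":1.8,"wx":0,"wy":0,"wz":0},{"jaw":-1,"tx":0,"ty":0,"tz":1,"wx":0,"wy":0,"wz":0},{"jaw":-1,"tx":0,"ty":0,"tz":0.4,"wx":0,"wy":0,"wz":0},{"jaw":-1,"tx":0,"ty":0,"tz":0.1,"wx":0,"wy":0,"wz":0},{"jaw":-1,"tx":0,"ty":0,"tz":0,"wx":0,"wy":0,"wz":0},{"jaw":-1,"tx":0,"ty":0,"tz":0,"wx":0,"wy":0,"wz":0}]}}

```text
clock: 15.58
tcp_pos: [0.5615, 0.2124, 0.2818]
orientation: [0.001, -0.0, 1.0, 0.0]
wrist_force: [-0.2, 0.4, -2.3]
finger_gap: 0.0266
```

```bash
python3 -c "
from m import *
go(.5606,.2119,.273)
look('a11',('wrist',),False)"
```

```text
t 15.57 tcp [0.5615 0.2124 0.2818] ax_y [-0.001  1.     0.   ] ax_z [ 0.001  0.    -1.   ] gap 0.0266 F [-0.2  0.4 -2.3]
to go tool cm [ 0.09 -0.05  0.88]
```

View pics/a11_wrist.png

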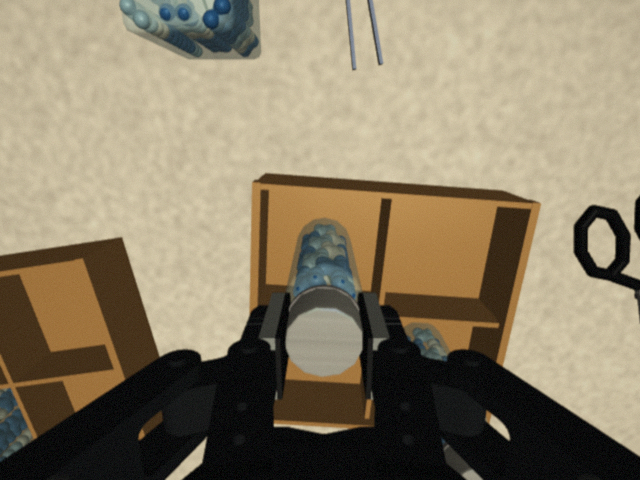

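The bottle is inside the cell, 9 mm above the floor.

>>> {"op": "carry_out", "data": {"motion": [{"jaw":-1,"tx":0,"ty":0,"tz":0.35,"wx":0,"wy":0,"wz":0},{"jaw":-1,"tx":0,"ty":0,"tz":0.25,"wx":0,"wy":0,"wz":0},{"jaw":-1,"tx":0,"ty":0,"tz":0.15,"wx":0,"wy":0,"wz":0},{"jaw":-1,"tx":0,"ty":0,"tz":0.1,"wx":0,"wy":0,"wz":0},{"jaw":-1,"tx":0,"ty":0,"tz":0,"wx":0,"wy":0,"wz":0}]}}

```text
clock: 16.25
tcp_pos: [0.5614, 0.2123, 0.2732]
orientation: [0.0, -0.0, 1.0, 0.0]
wrist_force: [-1.0, -0.3, 2.3]
finger_gap: 0.0267
```

>>> {"op": "carry_out", "data": {"motion": [{"jaw":-0.2,"tx":0,"ty":0,"tz":0,"wx":0,"wy":0,"wz":0},{"jaw":0,"tx":0,"ty":0,"tz":0,"wx":0,"wy":0,"wz":0},{"jaw":0,"tx":0,"ty":0,"tz":0,"wx":0,"wy":0,"wz":0},{"jaw":0,"tx":0,"ty":0,"tz":-1,"wx":0,"wy":0,"wz":0},{"jaw":0,"tx":0,"ty":0,"tz":-3,"wx":0,"wy":0,"wz":0},{"jaw":0,"tx":0,"ty":0,"tz":-4.5,"wx":0,"wy":0,"wz":0},{"jaw":0,"tx":0,"ty":0,"tz":-4.5,"wx":0,"wy":0,"wz":0},{"jaw":0.2,"tx":3.2,"ty":-1.4,"tz":0,"wx":0,"wy":0,"wz":0},{"jaw":0.2,"tx":4,"ty":-1.8,"tz":0,"wx":0,"wy":0,"wz":0},{"jaw":0.2,"tx":4,"ty":-1.8,"tz":0,"wx":0,"wy":0,"wz":0},{"jaw":0.2,"tx":2,"ty":-0.9,"tz":0,"wx":0,"wy":0,"wz":0},{"jaw":0.2,"tx":0,"ty":0,"tz":0,"wx":0,"wy":0,"wz":0},{"jaw":0.2,"tx":0,"ty":0,"tz":0,"wx":0,"wy":0,"wz":0}]}}

```text
clock: 17.88
tcp_pos: [0.43, 0.1534, 0.4034]
orientation: [0.001, -0.0, 1.0, 0.0]
wrist_force: [0.3, 0.7, -0.3]
finger_gap: 0.0516
```

```bash
python3 -c "
from m import *
go(.429,.153,.257)
look('a12',('wrist',))
print(proj('wrist',[.429,.153,.108]))"
```

```text
t 17.88 tcp [0.43   0.1534 0.4034] ax_y [-0.001  1.     0.001] ax_z [ 0.002  0.001 -1.   ] gap 0.0516 F [ 0.3  0.7 -0.3]
to go tool cm [ 0.13 -0.04 14.64]
[[324.01321978 230.77504221]]
```

View pics/a12_wrist.png

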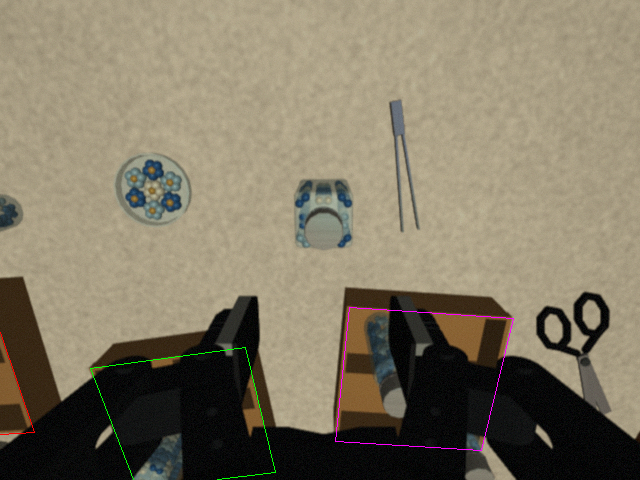

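The square's cap is at (324,229), as predicted. Descend and close.

>>> {"op": "carry_out", "data": {"motion": [{"jaw":0.2,"tx":0.1,"ty":0,"tz":3,"wx":0,"wy":0,"wz":0},{"jaw":0.2,"tx":0,"ty":0,"tz":4,"wx":0,"wy":0,"wz":0},{"jaw":0.2,"tx":0,"ty":0,"tz":3.5,"wx":0,"wy":0,"wz":0},{"jaw":0.2,"tx":0,"ty":0,"tz":2.5,"wx":0,"wy":0,"wz":0},{"jaw":0.2,"tx":0,"ty":0,"tz":1.5,"wx":0,"wy":0,"wz":0},{"jaw":0.2,"tx":0,"ty":0,"tz":0,"wx":0,"wy":0,"wz":0},{"jaw":0.2,"tx":0,"ty":0,"tz":0,"wx":0,"wy":0,"wz":0}]}}

```text
clock: 18.8
tcp_pos: [0.4291, 0.1534, 0.2581]
orientation: [0.0, -0.001, 1.0, 0.0]
wrist_force: [0.1, 0.4, -0.4]
finger_gap: 0.051
```

```bash
python3 -c "
from m import *
go(.429,.153,.257)
look('a13',('wrist',),False)"
```

```text
t 18.8 tcp [0.4291 0.1534 0.2581] ax_y [-0.001  1.     0.   ] ax_z [ 0.001  0.    -1.   ] gap 0.051 F [ 0.1  0.4 -0.4]
to go tool cm [ 0.01 -0.04  0.11]
```

View pics/a13_wrist.png

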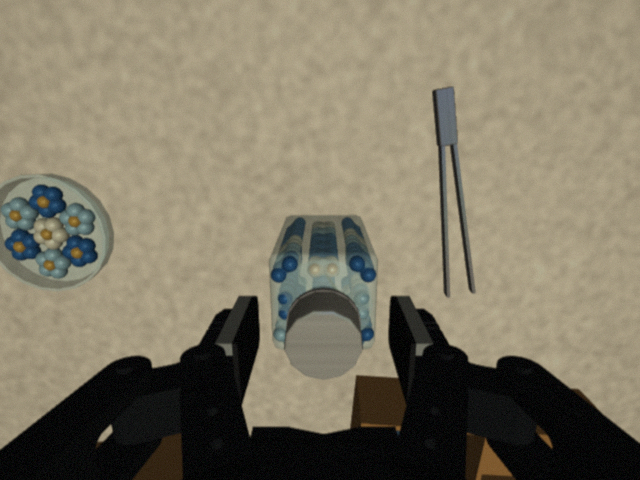

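>>> {"op": "carry_out", "data": {"motion": [{"jaw":-0.2,"tx":0,"ty":0,"tz":0,"wx":0,"wy":0,"wz":0},{"jaw":-1,"tx":0,"ty":0,"tz":0,"wx":0,"wy":0,"wz":0},{"jaw":-1,"tx":0,"ty":0,"tz":0,"wx":0,"wy":0,"wz":0},{"jaw":-1,"tx":0,"ty":0,"tz":0,"wx":0,"wy":0,"wz":0},{"jaw":-1,"tx":0,"ty":0,"tz":0,"wx":0,"wy":0,"wz":0}]}}

```text
clock: 19.48
tcp_pos: [0.4287, 0.1532, 0.2586]
orientation: [0.001, -0.0, 1.0, 0.0]
wrist_force: [-0.2, -0.2, 5.4]
finger_gap: 0.0262
```

>>> {"op": "carry_out", "data": {"motion": [{"jaw":-1,"tx":0,"ty":0,"tz":-1,"wx":0,"wy":0,"wz":0},{"jaw":-1,"tx":0,"ty":0,"tz":-3.5,"wx":0,"wy":0,"wz":0},{"jaw":-1,"tx":0,"ty":0,"tz":-4.5,"wx":0,"wy":0,"wz":0},{"jaw":-1,"tx":0,"ty":0,"tz":-4,"wx":0,"wy":0,"wz":0},{"jaw":-1,"tx":0,"ty":0,"tz":-2,"wx":0,"wy":0,"wz":0},{"jaw":-1,"tx":-2.5,"ty":-1.6,"tz":0,"wx":0,"wy":0,"wz":0},{"jaw":-1,"tx":-4.2,"ty":-2.6,"tz":0,"wx":0,"wy":0,"wz":0},{"jaw":-1,"tx":-4.2,"ty":-2.6,"tz":0,"wx":0,"wy":0,"wz":0},{"jaw":-1,"tx":-4.2,"ty":-2.5,"tz":0,"wx":0,"wy":0,"wz":0},{"jaw":-1,"tx":-2.5,"ty":-1.5,"tz":0,"wx":0,"wy":0,"wz":0},{"jaw":-1,"tx":0,"ty":0,"tz":0,"wx":0,"wy":0,"wz":-4.5},{"jaw":-1,"tx":0,"ty":0,"tz":0,"wx":0,"wy":0,"wz":-4.5},{"jaw":-1,"tx":0,"ty":0,"tz":0,"wx":0,"wy":0,"wz":0},{"jaw":-1,"tx":0,"ty":0,"tz":0,"wx":0,"wy":0,"wz":0}]}}

```text
clock: 21.22
tcp_pos: [0.6042, 0.0454, 0.4076]
orientation: [-0.0, -0.078, 0.997, 0.0]
wrist_force: [-0.1, 0.5, -2.1]
finger_gap: 0.0266
```

```bash
python3 -c "
from m import *
go(.6053,.0452,.261)
look('a14',('wrist',))"
```

```text
t 21.23 tcp [0.6042 0.0454 0.4076] ax_y [-0.156  0.988  0.   ] ax_z [-0.  0. -1.] gap 0.0266 F [-0.1  0.5 -2.1]
to go tool cm [-0.11 -0.04 14.66]
```

View pics/a14_wrist.png

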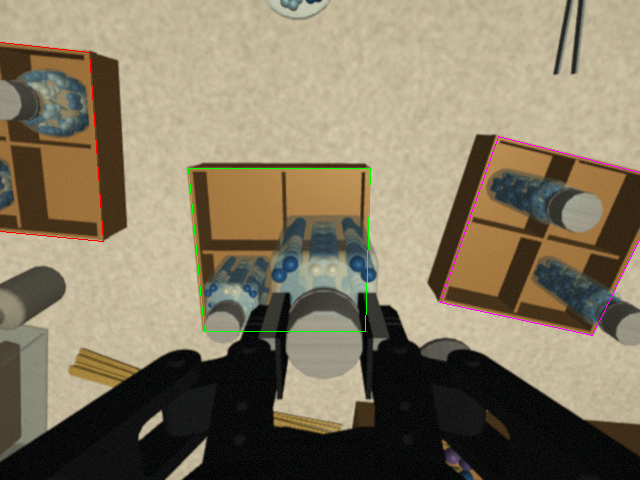

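Aligned with the carton, and both other cartons look fine. Lowering (grasp was at z 0.2585, so landing at about 0.2615).

>>> {"op": "carry_out", "data": {"motion": [{"jaw":-1,"tx":-0.1,"ty":0,"tz":2,"wx":0,"wy":0,"wz":0},{"jaw":-1,"tx":0,"ty":0,"tz":3,"wx":0,"wy":0,"wz":0},{"jaw":-1,"tx":0,"ty":0,"tz":3,"wx":0,"wy":0,"wz":0},{"jaw":-1,"tx":0,"ty":0,"tz":2.5,"wx":0,"wy":0,"wz":0},{"jaw":-1,"tx":0,"ty":0,"tz":1.8,"wx":0,"wy":0,"wz":0},{"jaw":-1,"tx":0,"ty":0,"tz":1,"wx":0,"wy":0,"wz":0},{"jaw":-1,"tx":0,"ty":0,"tz":0.4,"wx":0,"wy":0,"wz":0},{"jaw":-1,"tx":0,"ty":0,"tz":0.1,"wx":0,"wy":0,"wz":0},{"jaw":-1,"tx":0,"ty":0,"tz":0,"wx":0,"wy":0,"wz":0},{"jaw":-1,"tx":0,"ty":0,"tz":0,"wx":0,"wy":0,"wz":0}]}}

```text
clock: 22.52
tcp_pos: [0.6056, 0.0455, 0.2703]
orientation: [0.001, -0.079, 0.997, -0.0]
wrist_force: [0.1, -0.4, -2.0]
finger_gap: 0.0262
```

```bash
python3 -c "
from m import *
go(.6053,.0452,.2615)
look('a15',('wrist',),False)"
```

```text
t 22.52 tcp [0.6056 0.0455 0.2703] ax_y [-0.157  0.988 -0.   ] ax_z [ 0.001  0.    -1.   ] gap 0.0262 F [ 0.1 -0.4 -2. ]
to go tool cm [ 0.04 -0.02  0.88]
```

View pics/a15_wrist.png

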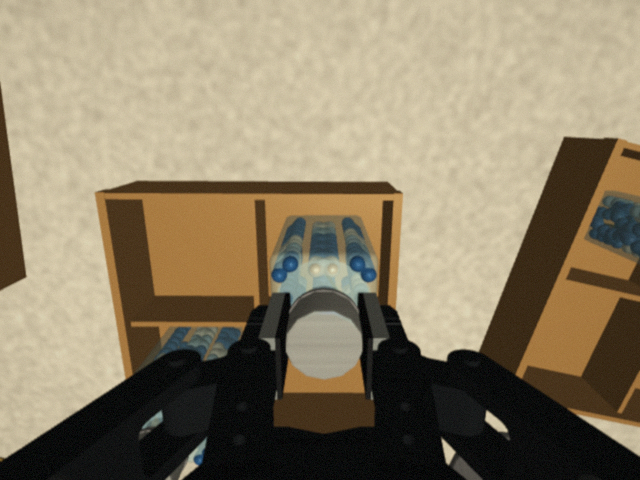

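Inside the cell, aligned.

>>> {"op": "carry_out", "data": {"motion": [{"jaw":-1,"tx":0,"ty":0,"tz":0.35,"wx":0,"wy":0,"wz":0},{"jaw":-1,"tx":0,"ty":0,"tz":0.25,"wx":0,"wy":0,"wz":0},{"jaw":-1,"tx":0,"ty":0,"tz":0.15,"wx":0,"wy":0,"wz":0},{"jaw":-1,"tx":0,"ty":0,"tz":0.1,"wx":0,"wy":0,"wz":0},{"jaw":-1,"tx":0,"ty":0,"tz":0,"wx":0,"wy":0,"wz":0}]}}

```text
clock: 23.2
tcp_pos: [0.6055, 0.0455, 0.2617]
orientation: [0.0, -0.079, 0.997, 0.0]
wrist_force: [-0.3, -0.4, 2.7]
finger_gap: 0.0269
```

>>> {"op": "carry_out", "data": {"motion": [{"jaw":-0.2,"tx":0,"ty":0,"tz":0,"wx":0,"wy":0,"wz":0},{"jaw":0,"tx":0,"ty":0,"tz":0,"wx":0,"wy":0,"wz":0},{"jaw":0,"tx":0,"ty":0,"tz":0,"wx":0,"wy":0,"wz":0},{"jaw":0,"tx":0,"ty":0,"tz":-1,"wx":0,"wy":0,"wz":0},{"jaw":0,"tx":0,"ty":0,"tz":-3,"wx":0,"wy":0,"wz":0},{"jaw":0,"tx":0,"ty":0,"tz":-5,"wx":0,"wy":0,"wz":0},{"jaw":0,"tx":0,"ty":0,"tz":-5,"wx":0,"wy":0,"wz":0},{"jaw":0.2,"tx":0,"ty":0,"tz":0,"wx":0,"wy":0,"wz":4.5},{"jaw":0.2,"tx":0,"ty":0,"tz":0,"wx":0,"wy":0,"wz":4.5},{"jaw":0.2,"tx":2.3,"ty":-2.8,"tz":0,"wx":0,"wy":0,"wz":0},{"jaw":0.2,"tx":3.2,"ty":-3.8,"tz":0,"wx":0,"wy":0,"wz":0},{"jaw":0.2,"tx":3.2,"ty":-3.8,"tz":0,"wx":0,"wy":0,"wz":0},{"jaw":0.2,"tx":3.2,"ty":-3.8,"tz":0,"wx":0,"wy":0,"wz":0},{"jaw":0.2,"tx":3.2,"ty":-3.8,"tz":0,"wx":0,"wy":0,"wz":0},{"jaw":0.2,"tx":1.5,"ty":-1.9,"tz":0,"wx":0,"wy":0,"wz":0},{"jaw":0.2,"tx":0,"ty":0,"tz":0,"wx":0,"wy":0,"wz":0},{"jaw":0.2,"tx":0,"ty":0,"tz":0,"wx":0,"wy":0,"wz":0}]}}

```text
clock: 25.32
tcp_pos: [0.4399, -0.1534, 0.4017]
orientation: [0.001, -0.0, 1.0, -0.0]
wrist_force: [-0.1, 0.6, -0.0]
finger_gap: 0.0507
```

```bash
python3 -c "
from m import *
go(.4395,-.1535,.270)
look('a16',('wrist',))
print(proj('wrist',[.4395,-.1535,.12]))"
```

```text
t 25.32 tcp [ 0.4399 -0.1534  0.4017] ax_y [-0.001  1.    -0.   ] ax_z [ 0.001 -0.    -1.   ] gap 0.0507 F [-0.1  0.6 -0. ]
to go tool cm [ 5.000e-02 -1.000e-02  1.317e+01]
[[324.69973568 237.51402714]]
```

View pics/a16_wrist.png

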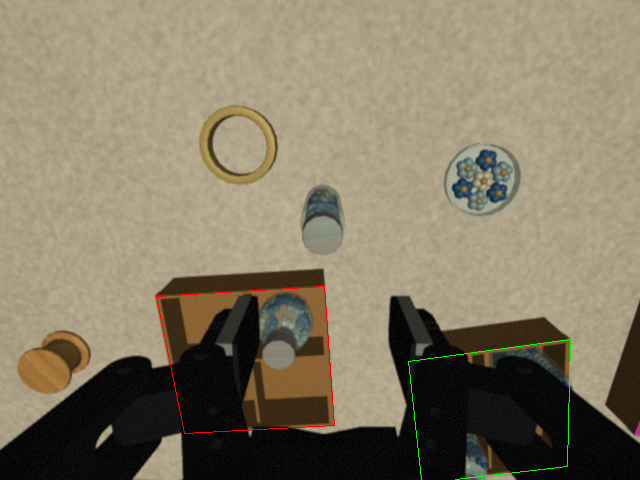

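Cap at (322,234), close to the prediction.

>>> {"op": "carry_out", "data": {"motion": [{"jaw":0.2,"tx":0.1,"ty":-0.1,"tz":3,"wx":0,"wy":0,"wz":0},{"jaw":0.2,"tx":0,"ty":0,"tz":4,"wx":0,"wy":0,"wz":0},{"jaw":0.2,"tx":0,"ty":0,"tz":3,"wx":0,"wy":0,"wz":0},{"jaw":0.2,"tx":0,"ty":0,"tz":2,"wx":0,"wy":0,"wz":0},{"jaw":0.2,"tx":0,"ty":0,"tz":1.1,"wx":0,"wy":0,"wz":0},{"jaw":0.2,"tx":0,"ty":0,"tz":0,"wx":0,"wy":0,"wz":0},{"jaw":0.2,"tx":0,"ty":0,"tz":0,"wx":0,"wy":0,"wz":0}]}}

```text
clock: 26.25
tcp_pos: [0.4392, -0.1546, 0.271]
orientation: [0.001, -0.001, 1.0, -0.0]
wrist_force: [0.3, -0.6, 0.5]
finger_gap: 0.0513
```

```bash
python3 -c "
from m import *
go(.4395,-.1535,.270)
look('a17',('wrist',),False)"
```

```text
t 26.25 tcp [ 0.4392 -0.1546  0.271 ] ax_y [-0.001  1.    -0.001] ax_z [ 0.001 -0.001 -1.   ] gap 0.0513 F [ 0.3 -0.6  0.5]
to go tool cm [-0.03  0.11  0.1 ]
```

View pics/a17_wrist.png

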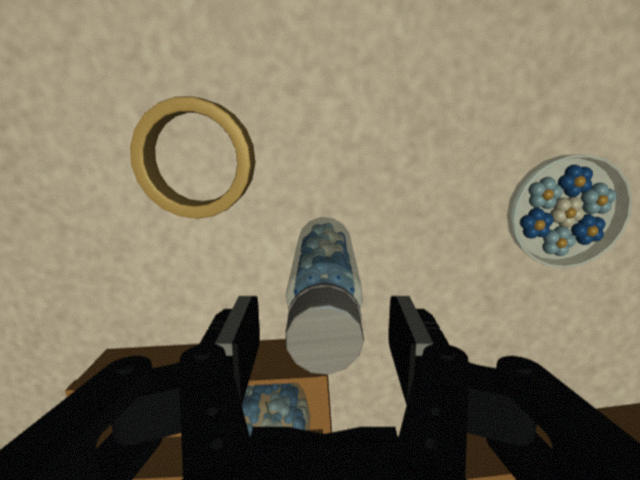

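>>> {"op": "carry_out", "data": {"motion": [{"jaw":-0.2,"tx":0,"ty":0,"tz":0,"wx":0,"wy":0,"wz":0},{"jaw":-1,"tx":0,"ty":0,"tz":0,"wx":0,"wy":0,"wz":0},{"jaw":-1,"tx":0,"ty":0,"tz":0,"wx":0,"wy":0,"wz":0},{"jaw":-1,"tx":0,"ty":0,"tz":0,"wx":0,"wy":0,"wz":0},{"jaw":-1,"tx":0,"ty":0,"tz":0,"wx":0,"wy":0,"wz":0}]}}

```text
clock: 26.92
tcp_pos: [0.4389, -0.1548, 0.271]
orientation: [0.001, -0.0, 1.0, -0.0]
wrist_force: [-1.3, 0.5, 6.7]
finger_gap: 0.0267
```

>>> {"op": "carry_out", "data": {"motion": [{"jaw":-1,"tx":0,"ty":0,"tz":-1,"wx":0,"wy":0,"wz":0},{"jaw":-1,"tx":0,"ty":0,"tz":-3.5,"wx":0,"wy":0,"wz":0},{"jaw":-1,"tx":0,"ty":0,"tz":-4.5,"wx":0,"wy":0,"wz":0},{"jaw":-1,"tx":0,"ty":0,"tz":-4,"wx":0,"wy":0,"wz":0},{"jaw":-1,"tx":0,"ty":0,"tz":-2.5,"wx":0,"wy":0,"wz":0},{"jaw":-1,"tx":-0.7,"ty":2.4,"tz":0,"wx":0,"wy":0,"wz":0},{"jaw":-1,"tx":-1.35,"ty":4.7,"tz":0,"wx":0,"wy":0,"wz":0},{"jaw":-1,"tx":-1.35,"ty":4.7,"tz":0,"wx":0,"wy":0,"wz":0},{"jaw":-1,"tx":-1.35,"ty":4.7,"tz":0,"wx":0,"wy":0,"wz":0},{"jaw":-1,"tx":-1.35,"ty":4.7,"tz":0,"wx":0,"wy":0,"wz":0},{"jaw":-1,"tx":-1.35,"ty":4.7,"tz":0,"wx":0,"wy":0,"wz":0},{"jaw":-1,"tx":-1.35,"ty":4.7,"tz":0,"wx":0,"wy":0,"wz":0},{"jaw":-1,"tx":-1.35,"ty":4.7,"tz":0,"wx":0,"wy":0,"wz":0},{"jaw":-1,"tx":-1.35,"ty":4.7,"tz":0,"wx":0,"wy":0,"wz":0},{"jaw":-1,"tx":-0.7,"ty":2.6,"tz":0,"wx":0,"wy":0,"wz":0},{"jaw":-1,"tx":-0.5,"ty":1.5,"tz":0,"wx":0,"wy":0,"wz":0},{"jaw":-1,"tx":0,"ty":0,"tz":0,"wx":0,"wy":0,"wz":0},{"jaw":-1,"tx":0,"ty":0,"tz":0,"wx":0,"wy":0,"wz":0}]}}

```text
clock: 29.18
tcp_pos: [0.5651, 0.2855, 0.4253]
orientation: [-0.0, 0.0, 1.0, -0.0]
wrist_force: [0.2, -0.4, -1.5]
finger_gap: 0.0271
```

```bash
python3 -c "
from m import *
go(.5663,.2867,.274)
look('a18',('wrist',))"
```

```text
t 29.18 tcp [0.5651 0.2855 0.4253] ax_y [ 0.     1.    -0.001] ax_z [-0.    -0.001 -1.   ] gap 0.0271 F [ 0.2 -0.4 -1.5]
to go tool cm [-0.13  0.13 15.13]
```

View pics/a18_wrist.png

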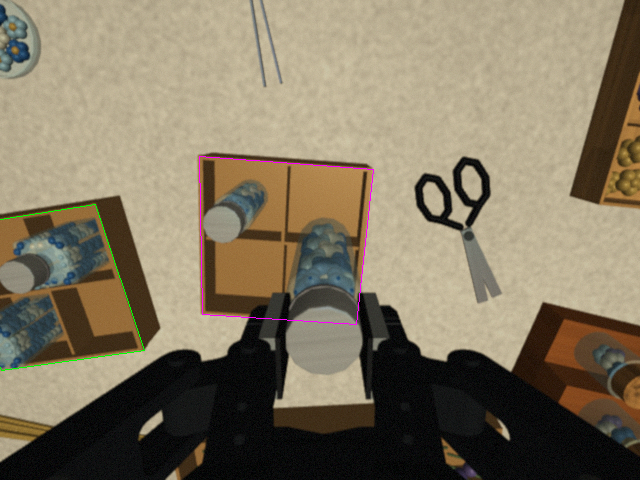

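>>> {"op": "carry_out", "data": {"motion": [{"jaw":-1,"tx":-0.1,"ty":0.1,"tz":2,"wx":0,"wy":0,"wz":0},{"jaw":-1,"tx":0,"ty":0,"tz":3,"wx":0,"wy":0,"wz":0},{"jaw":-1,"tx":0,"ty":0,"tz":3,"wx":0,"wy":0,"wz":0},{"jaw":-1,"tx":0,"ty":0,"tz":2.5,"wx":0,"wy":0,"wz":0},{"jaw":-1,"tx":0,"ty":0,"tz":2,"wx":0,"wy":0,"wz":0},{"jaw":-1,"tx":0,"ty":0,"tz":1.2,"wx":0,"wy":0,"wz":0},{"jaw":-1,"tx":0,"ty":0,"tz":0.4,"wx":0,"wy":0,"wz":0},{"jaw":-1,"tx":0,"ty":0,"tz":0.1,"wx":0,"wy":0,"wz":0},{"jaw":-1,"tx":0,"ty":0,"tz":0,"wx":0,"wy":0,"wz":0},{"jaw":-1,"tx":0,"ty":0,"tz":0,"wx":0,"wy":0,"wz":0}]}}

```text
clock: 30.48
tcp_pos: [0.5664, 0.2876, 0.2839]
orientation: [0.001, -0.0, 1.0, 0.0]
wrist_force: [-0.6, 0.3, -1.3]
finger_gap: 0.0266
```

```bash
python3 -c "
from m import *
go(.5663,.2867,.274)
look('a19',('wrist',),False)"
```

```text
t 30.48 tcp [0.5664 0.2876 0.2839] ax_y [-0.001  1.     0.   ] ax_z [ 0.001  0.    -1.   ] gap 0.0266 F [-0.6  0.3 -1.3]
to go tool cm [ 0.01 -0.09  0.99]
```

View pics/a19_wrist.png

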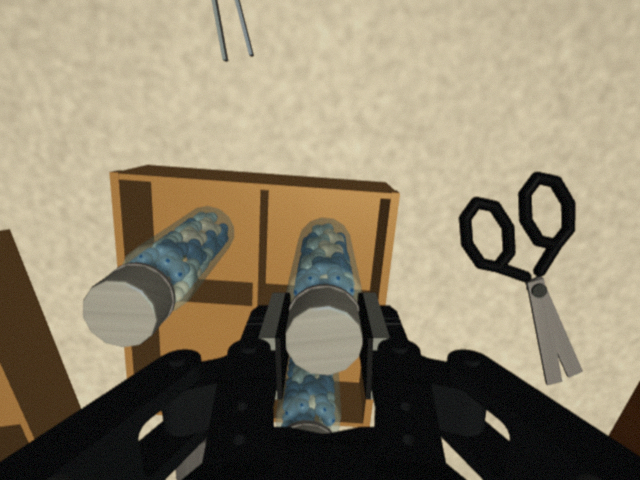

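The second slim bottle is centred in its cell, with the packed one standing clear behind it.

>>> {"op": "carry_out", "data": {"motion": [{"jaw":-1,"tx":0,"ty":0,"tz":0.4,"wx":0,"wy":0,"wz":0},{"jaw":-1,"tx":0,"ty":0,"tz":0.3,"wx":0,"wy":0,"wz":0},{"jaw":-1,"tx":0,"ty":0,"tz":0.15,"wx":0,"wy":0,"wz":0},{"jaw":-1,"tx":0,"ty":0,"tz":0.1,"wx":0,"wy":0,"wz":0},{"jaw":-1,"tx":0,"ty":0,"tz":0,"wx":0,"wy":0,"wz":0}]}}

```text
clock: 31.15
tcp_pos: [0.5663, 0.2875, 0.2741]
orientation: [0.0, -0.0, 1.0, 0.0]
wrist_force: [-0.6, 0.1, 1.3]
finger_gap: 0.0268
```

>>> {"op": "carry_out", "data": {"motion": [{"jaw":-1,"tx":0,"ty":0,"tz":0.04,"wx":0,"wy":0,"wz":0},{"jaw":-0.2,"tx":0,"ty":0,"tz":0,"wx":0,"wy":0,"wz":0},{"jaw":0,"tx":0,"ty":0,"tz":0,"wx":0,"wy":0,"wz":0},{"jaw":0,"tx":0,"ty":0,"tz":0,"wx":0,"wy":0,"wz":0},{"jaw":0,"tx":0,"ty":0,"tz":-1,"wx":0,"wy":0,"wz":0},{"jaw":0,"tx":0,"ty":0,"tz":-3,"wx":0,"wy":0,"wz":0},{"jaw":0,"tx":0,"ty":0,"tz":-5,"wx":0,"wy":0,"wz":0},{"jaw":0,"tx":0,"ty":0,"tz":-5,"wx":0,"wy":0,"wz":0},{"jaw":0,"tx":3,"ty":1.5,"tz":0,"wx":0,"wy":0,"wz":0},{"jaw":0,"tx":5,"ty":3,"tz":0,"wx":0,"wy":0,"wz":0},{"jaw":0,"tx":5,"ty":3,"tz":0,"wx":0,"wy":0,"wz":0},{"jaw":0,"tx":4,"ty":3,"tz":0,"wx":0,"wy":0,"wz":0},{"jaw":0,"tx":0,"ty":0,"tz":0,"wx":0,"wy":0,"wz":0},{"jaw":0,"tx":0,"ty":0,"tz":0,"wx":0,"wy":0,"wz":0}]}}

```text
clock: 32.9
tcp_pos: [0.3962, 0.3924, 0.414]
orientation: [0.001, -0.001, 1.0, 0.0]
wrist_force: [0.6, -0.2, 0.3]
finger_gap: 0.0427
```

```bash
python3 -c "
from m import *
go(.42,.39,.4)
look('z',('scene','side'),False)
for n,x,y,w,h in(('scene',160,150,320,200),('side',230,140,230,210)):
    im=cv2.imread(f'pics/z_{n}.png')[y:y+h,x:x+w];cv2.imwrite(f'pics/zz_{n}.png',cv2.resize(im,None,fx=2.5,fy=2.5,interpolation=cv2.INTER_CUBIC))"
```

```text
t 32.9 tcp [0.3962 0.3924 0.414 ] ax_y [-0.002  1.     0.   ] ax_z [ 0.001  0.001 -1.   ] gap 0.0427 F [ 0.6 -0.2  0.3]
to go tool cm [-2.38 -0.25  1.4 ]
```

View pics/zz_scene.png

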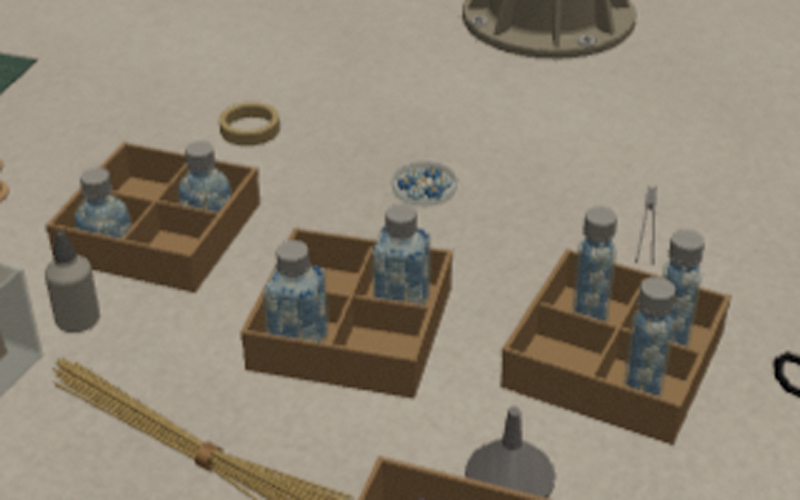

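View pics/zz_side.png

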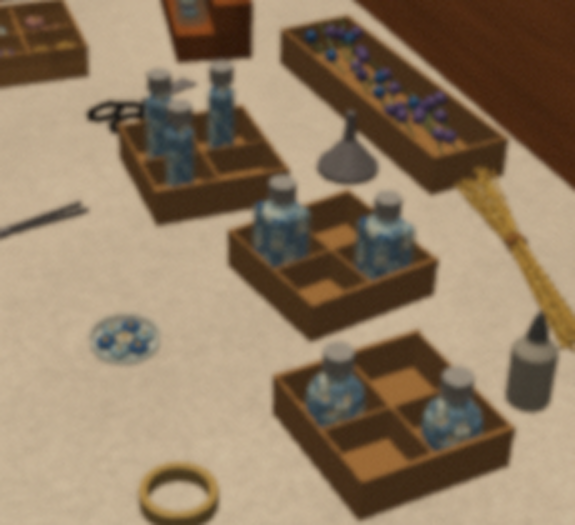

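Both cameras show every bottle upright: two globes in the left carton, two squares in the middle and three slim bottles in the right. The robot is clear of everything, so I'm handing in.

```bash
python3 -c "
from workcell import env
print(env.hand_in())"
```

```text
the job is handed in; nothing more can be done
None
```

All four bottles are packed upright in the cartons that already held their shape, and the job was handed in at about 33 s. I picked each bottle up by its cap, lowered it until the wrist force showed it touching the carton floor, and then released it.

- **Final check:** the scene and side pictures show two globe, two square and three slim bottles standing, each in its own cell. The bottles that were already packed still stand, and the arm is well clear.
- **Forces:** the highest wrist force I read was about 7 N, though I only read it at the end of each move.
- **Disagreement:** bottle positions from the cameras differed by 2–4 mm. I settled the globe's grasp with a close wrist picture and shift; for the other three the close picture showed the jaws already centred. I saw no sign of any check failing.

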